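# Take two hoop-handled pots off the sloping stand

## Task

Clear the reagent jar off the square mat and stand it upright on free bench. Lift both steel pots off the sloping stand by their handles and set them down gently, upright and wholly on a mat: the tall pot on the round mat, the squat pot on the square mat. Tip nothing over, and leave the other things on the bench where they are.

Things in the scene. Friction and masses are not known exactly. Their poses are not given: they have to be found in the camera images.
- pot_tall: the tall one of two: open round steel pot, 84 mm across, 95 mm high, about 0.3 kg, with a rigid hoop handle over its mouth topped by a flat-sided black grip bar 14 mm thick (x), 66 mm long (y), 18 mm high, centred on the pot's axis 140 mm above the base. Origin: centre of the base; z: the axis, up through the mouth. On the stand it leans 25 degrees.
- pot_squat: the squat one of two: open round steel pot, 84 mm across, 60 mm high, about 0.3 kg, with a rigid hoop handle over its mouth topped by a flat-sided black grip bar 14 mm thick (x), 66 mm long (y), 18 mm high, centred on the pot's axis 105 mm above the base. Origin: centre of the base; z: the axis, up through the mouth. On the stand it leans 25 degrees.
- pot_tall_grip (a point): centre of the tall pot's grip bar, 140 mm above its base on its axis; axes as the pot's
- pot_squat_grip (a point): centre of the squat pot's grip bar, 105 mm above its base on its axis; axes as the pot's
- stand: fixed aluminium stand, 120 (x) by 250 (y) mm; its board slopes 25 degrees up from the low front (-x, towards the robot) to the back, 110 mm high; lip 14 mm above the board along the front, rib 12 mm high between its two places at y = +-58 mm (either pot in either). Origin: on the bench under the middle. Bases rest centred 85 mm above x = 0; pots lean to -x
- mat_round: fixed round black rubber mat, 132 mm across, 5 mm thick; origin: centre of its underside, on the bench
- mat_square: fixed square black rubber mat, 132 by 132 mm, 5 mm thick; origin: centre of its underside, on the bench; x and y along its sides
- jar: reagent jar standing on the square mat: round, 44 mm across, 109 mm high, about 0.11 kg, clear with a light cap; origin: centre of its base, z up
- tape: bystander: roll of masking tape lying flat, 103 mm across, 25 mm high; origin: centre of its underside
- tin: bystander: white lidded sample tin, 68 mm across, 41 mm high; origin: centre of its underside
- cup: bystander: white mug, 78 mm across, 97 mm high, handle along its -y to 55 mm from the origin (the round body's centre is at y = +16 mm); origin on the bench
- pen: bystander: marker lying flat, 135 mm long along its y, 17 mm thick; origin: centre of its underside
- wrench: bystander: spanner lying flat, 144 mm long along its y, 27 mm wide, 6 mm thick; origin: centre of its underside
- shovel: bystander: sample scoop lying flat, 155 mm long along its y, 46 mm wide, 22 mm high; origin: centre of its underside

How it is judged (in metres and radians):
At the end, for the whole second after the job is handed in: Tall pot upright (within 3.4 degrees) on the round mat and squat pot upright on the square mat, each base centre within 25 mm of its mat's centre and resting on it; jar upright and at rest on the bench itself, off both mats; nothing moving (horizontal distance between pot_tall and mat_round below 0.025 m and height (world z) of pot_tall between 0.002 and 0.008 m and angle between each of pot_tall, pot_squat, jar's own z axis and vertical below 0.06 rad and linear speed of each of pot_tall, pot_squat, jar below 0.03 m/s and horizontal distance between pot_squat and mat_square below 0.025 m and height (world z) of pot_squat between 0.002 and 0.008 m and height (world z) of jar between -0.004 and 0.003 m); the robot touches nothing.
It fails at once if a pot is tipped beyond 52 degrees (angle between any of pot_tall, pot_squat's own z axis and vertical above 0.9 rad).
It fails at once if the jar is tipped over (angle between jar's own z axis and vertical above 0.9 rad).
It fails at once if a pot is let go in the air and drops (faster than 0.4 m/s with no finger on it) ((linear speed of pot_tall above 0.4 m/s and contact force between the fingers and pot_tall below 0.05 N) or (linear speed of pot_squat above 0.4 m/s and contact force between the fingers and pot_squat below 0.05 N)).
It fails at once if a bystander is moved more than 30 mm (distance of any of tape, tin, cup, pen, wrench, shovel from where it was at the start of the episode above 0.03 m).
It also fails if it takes over 72 s, if anything falls off the work surface, if the arm or the gripper's body presses on something with over 40 N, if the wrist force passes 120 N, or if a joint passes its speed limit or range.

## Robot

A 6-joint arm with a two-finger parallel gripper is mounted at the origin on a cart in front of the work surface, level with it; the furniture and walls round the work are solid. World frame = base frame: x ahead of the robot, y to its left, z up, the work surface at z = 0. Lengths are in m, angles in degrees, forces in N, time in s.
With the tool pointing down it reaches from about 0.325 to 0.775 m from the base axis. Payload 5.5 kg.
Tool frame: the origin (TCP) lies at the centre of the arm's flange, where the gripper is bolted on; the fingertips stand 182 mm ahead of it and the grasp point (between the pads) lies 163 mm ahead of it; z points along the fingers, y is the line along which they close (so a half turn about z gives the same grasp; the last joint's range is limited). The gripper opens to 88 mm and grips with 3 to 60 N. Pads are 20 mm wide; open, the fingers measure 115 mm over their backs; the gripper's body (75 mm by 178 mm) begins 61 mm behind the grasp point.
Start: joints at [72.726, 5.22, 70.514, -0, 104.267, -3.249], TCP at [0.145, 0.582, 0.405] pointing down, gripper open.
Joint ranges: [-164.24, 164.24], [-49.07, 125.15], [9.68, 141.18], [-86.29, 266.29], [3.28, 154.24], [-151.56, 151.56]. Speed limits (degrees/s): [147.25, 147.25, 172.46, 180, 180, 180].

## Interface

Orientations are given as [roll, pitch, yaw] about the fixed x, y, z axes, in that order (R = Rz(yaw) Ry(pitch) Rx(roll)).
In Python, from station import r gives the robot as it stands. The module is installed in compiled form; this text tells all that it offers. Calls block until the motion is done:
- r.reach(position, orientation): joint-space move of the TCP to a pose.
- r.servo_line(position, rotation=None, speed=0.15): straight line of the TCP; rotation=None keeps the orientation; speed is the mean speed in m/s.
- r.move_joints(angles): joint-space move.
- r.let_go() and r.grab(squeeze=None): open the fingers fully, or close them until they stop; squeeze is the grip in N (None keeps the last).
- r.wait(seconds).
- r.inverse_kinematics(position, orientation): joint angles nearest the present ones, or None.
- r.sense(): the state.
- r.snapshot(name): name is "scene" or "side" or "wrist"; returns a dict with "frame" (384x512x3 uint8, red, green, blue), "fx", "fy", "cx", "cy" (pixels), "R" (3x3) and "t" (3): a world point X has camera coordinates R X + t. Camera axes: x right, y down, z forward; pixel columns grow to the right and rows downward; lengths in m; the calibration is good to about 2 mm. A picture is of the moment at which its call begins. There is no depth.
A pose or a line that the arm cannot do raises r.IKError and nothing moves.
- r.hand_in(): hands the job in; it is judged then, once.
The state is a dict: "clock": time; "joints": joint angles; "joint_vel": joint speeds; "joint_torque": joint torques, N m; "tcp_pos": TCP position; "orientation": TCP orientation; "contact_force": force on the tool from outside, world axes, zero at the start; "torque": the same for the moment, N m; "opening": finger opening in m; "gripper_force": force on a finger pad.
Only numpy, scipy, OpenCV 4.12 (cv2) and the standard library are available. Lean on these libraries where they do the work, as an engineer would, in place of code of your own. Each camera call takes 0.05 s, during which the arm holds its last target. There are 200 camera calls.

## Working session

There is one attempt and no reset: what is moved stays moved. The work goes in short steps, each a Python script; the robot and the scene stay as the last script left them, time stands still between calls to the robot, and variables do not carry over. Pictures are saved under pics/ and viewed, at most 10 in all, crops included, and the job is handed in when it is done.

```bash
mkdir -p pics; python3 - <<'E'
from station import r
import cv2,pickle,numpy as np
for n in("scene","side"):
    s=r.snapshot(n); pickle.dump(s,open(f"pics/{n}.pkl","wb")); cv2.imwrite(f"pics/{n}0.png",cv2.resize(s["frame"][:,:,::-1],(768,576)))
    print(n,s["fx"],s["cx"],s["cy"],(-np.array(s["R"]).T@s["t"]).round(3),np.array(s["R"]).round(2).tolist())
print(r.sense())
E
```

```text
scene 385.19987836876703 250.90918559873782 186.90366456981945 [-0.073 -0.287  1.099] [[0.53, -0.85, 0.01], [-0.67, -0.42, -0.61], [0.53, 0.32, -0.79]]
side 376.4488548644425 255.83627690206137 187.7973230091929 [1.549 0.568 0.683] [[-0.43, 0.9, 0.03], [0.39, 0.21, -0.89], [-0.81, -0.38, -0.45]]
{'clock': 0.1, 'joints': array([ 7.27248949e+01,  5.25821751e+00,  7.05727842e+01,  2.95681303e-04,
        1.04267789e+02, -3.24939761e+00]), 'joint_vel': array([ 0.06934962, -0.1190628 , -0.16348979, -0.02976805, -0.03578011,
        0.08315078]), 'joint_torque': array([ 1.36413400e-03, -4.47854733e+01, -4.07572925e+01,  6.99920696e-02,
        2.84152490e-02, -1.25037300e-04]), 'tcp_pos': array([0.14543779, 0.58215894, 0.40364736]), 'orientation': array([-1.79901384e+02, -5.88591782e-03,  1.65974360e+02]), 'contact_force': array([ 0.2053493 ,  0.19902883, -0.09348842]), 'torque': array([-0.05007189,  0.00150841,  0.0093064 ]), 'gripper_force': 0.0, 'opening': 0.08736442137048162}
```

View pics/scene0.png

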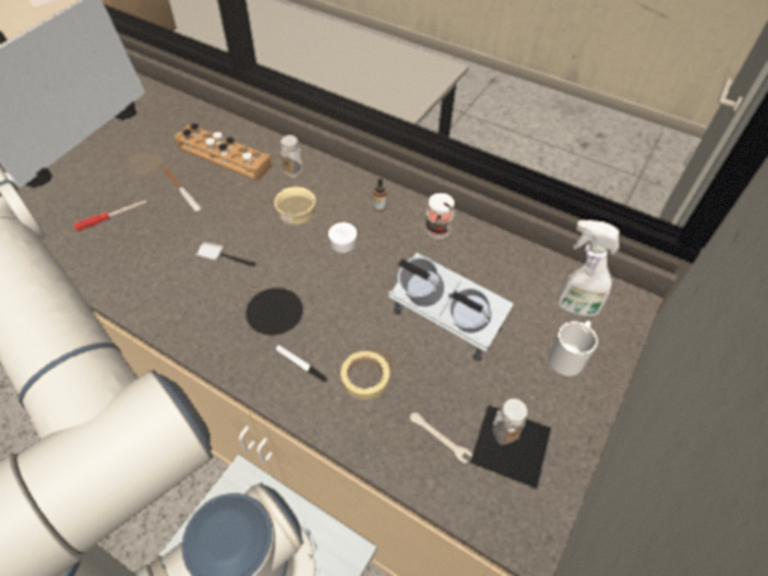

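View pics/side0.png

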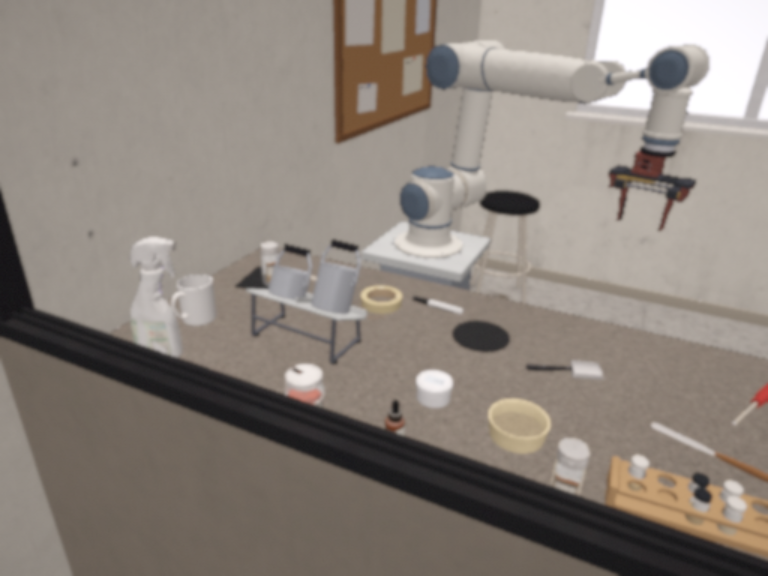

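The scene view shows the round mat at about (274,311) and the square mat at (511,446), with the jar on it near (507,425). The tall pot's grip is at (414,271) and the squat pot's at (467,302). In the side view the grips are at (344,245) and (297,250). The tall pot is in the +y place.

```bash
cat > h.py <<'E'
import numpy as np,cv2,pickle
def ray(s,u,v):
    R=np.array(s["R"]);o=-R.T@np.array(s["t"]);d=R.T@[(u-s["cx"])/s["fx"],(v-s["cy"])/s["fy"],1];return o,d/np.linalg.norm(d)
def plane(s,p,z):
    o,d=ray(s,*p);return o+d*(z-o[2])/d[2]
def tri(a,pa,b,pb):
    o,d=ray(a,*pa);q,e=ray(b,*pb)
    k=np.linalg.lstsq(np.c_[d,-e],q-o,rcond=None)[0];A=o+k[0]*d;B=q+k[1]*e
    return (A+B)/2,np.linalg.norm(A-B)
def blob(s,box,thr,lo=0):
    """largest dark blob in box (native px) -> contour"""
    x0,y0,x1,y1=box;g=s["frame"][y0:y1,x0:x1].max(2)
    m=((g<=thr)&(g>=lo)).astype(np.uint8)
    c=max(cv2.findContours(m,cv2.RETR_EXTERNAL,cv2.CHAIN_APPROX_NONE)[0],key=cv2.contourArea)
    return c.reshape(-1,2)+[x0,y0]
E
python3 - <<'E'
from h import *
S=pickle.load(open("pics/scene.pkl","rb"));D=pickle.load(open("pics/side.pkl","rb"))
c=blob(S,(155,185,210,230),45);P=np.array([plane(S,p,.005)[:2] for p in c]);(x,y),rad=cv2.minEnclosingCircle(P.astype(np.float32));print("round",x,y,rad,P.mean(0))
c=blob(S,(305,265,375,330),45);P=np.array([plane(S,p,.005)[:2] for p in c]);print("square",cv2.minAreaRect(P.astype(np.float32)))
for n,b,e in(("tall",(262,168,296,192),(218,158,242,170)),("squat",(295,190,328,212),(187,161,209,174))):
    cs=blob(S,b,60);cd=blob(D,e,60)
    rs,rd=cv2.minAreaRect(cs.astype(np.float32)),cv2.minAreaRect(cd.astype(np.float32))
    print(n,rs,rd,tri(S,rs[0],D,rd[0]))
    # bar ends
    a=cs[[cs[:,0].argmin(),cs[:,0].argmax()]];b2=cd[[cd[:,0].argmin(),cd[:,0].argmax()]]
    E_=[tri(S,a[i],D,b2[i]) for i in(0,1)];v=E_[0][0]-E_[1][0];print("  ends",E_,np.linalg.norm(v),np.degrees(np.arctan2(v[1],v[0])))
k=lambda u,v:((u+.5)/1.5-.5,(v+.5)/1.5-.5)
print("jar cap",plane(S,k(515,408),.109),"base",plane(S,k(503,440),.005))
# stand board corners: back edge z=.110, left-back, right-back
print("stand back",plane(S,k(418,256),.11),plane(S,k(511,305),.11))
E
```

```text
Traceback (most recent call last):
  File "h.py", line 14, in blob
    c=max(cv2.findContours(m,cv2.RETR_EXTERNAL,cv2.CHAIN_APPROX_NONE)[0],key=cv2.contourArea)
ValueError: max() iterable argument is empty
```

```bash
python3 - <<'E'
import pickle
S=pickle.load(open("pics/scene.pkl","rb"));D=pickle.load(open("pics/side.pkl","rb"))
f=S["frame"];print(f.dtype,f.shape,f[207,155:212:3].tolist(),f[180,270:285].max(1),f[300,310:375:4].max(1), D["frame"][163,215:245].max(1))
E
```

```text
uint8 (384, 512, 3) [[130, 120, 107], [134, 122, 111], [126, 116, 103], [76, 70, 66], [57, 54, 51], [55, 52, 50], [52, 50, 45], [57, 55, 52], [55, 52, 49], [54, 51, 46], [54, 55, 50], [53, 51, 47], [53, 53, 49], [58, 56, 52], [56, 52, 49], [55, 55, 51], [140, 129, 117], [138, 128, 111], [129, 117, 106]] [109  95  81  63  53  50  49  50  56  55  53  60  65  79  96] [229 135  49  53  47  45  46  47  50  45  43  47  45  43 135 130 131] [159 159 158 155 144 114  75  51  44  38  36  35  37  40  41  41  49  62
  69  72  84 102 115 128 146 157 160 161 162 167]
```

```bash
cat > m.py <<'E'
from h import *
S=pickle.load(open("pics/scene.pkl","rb"));D=pickle.load(open("pics/side.pkl","rb"))
c=blob(S,(155,185,210,230),92);P=np.array([plane(S,p,.005)[:2] for p in c]);(x,y),rad=cv2.minEnclosingCircle(P.astype(np.float32));print("round",x,y,rad)
c=blob(S,(305,265,375,330),88);P=np.array([plane(S,p,.005)[:2] for p in c]);print("square",cv2.minAreaRect(P.astype(np.float32)))
for n,b,e in(("tall",(262,168,296,192),(218,158,242,170)),("squat",(295,190,328,212),(187,161,209,174))):
    cs=blob(S,b,85);cd=blob(D,e,90)
    rs,rd=cv2.minAreaRect(cs.astype(np.float32)),cv2.minAreaRect(cd.astype(np.float32))
    print(n,rs,rd,tri(S,rs[0],D,rd[0]))
    a=cs[[cs[:,0].argmin(),cs[:,0].argmax()]];b2=cd[[cd[:,0].argmax(),cd[:,0].argmin()]]
    E_=[tri(S,a[i],D,b2[i]) for i in(0,1)];v=E_[0][0]-E_[1][0];print("  ends",E_,np.linalg.norm(v),np.degrees(np.arctan2(v[1],v[0])))
k=lambda u,v:((u+.5)/1.5-.5,(v+.5)/1.5-.5)
print("jar cap",plane(S,k(515,408),.109),"base",plane(S,k(503,440),.005))
print("stand back",plane(S,k(418,256),.11),plane(S,k(511,305),.11))
print("wrench ends",plane(S,k(414,418),0),plane(S,k(466,457),0),"tape",plane(S,k(366,376),.012),"pen",plane(S,k(279,349),0),plane(S,k(324,379),0))
E
python3 m.py
```

```text
round 0.4535332918167114 0.30578821897506714 0.06621257215738297
square ((0.44717806577682495, -0.2872556447982788), (0.1309785395860672, 0.13148517906665802), 9.622631072998047)
tall ((275.55853271484375, 178.87318420410156), (20.603696823120117, 5.168384552001953), 24.775142669677734) ((228.97061157226562, 163.61766052246094), (16.73495864868164, 4.123105525970459), 14.03624439239502) (array([0.57951555, 0.02245103, 0.21332279]), np.float64(0.00010531985201944156))
  ends [(array([0.57939052, 0.05324772, 0.21139272]), np.float64(0.0031056757873064392)), (array([ 0.57841748, -0.00864117,  0.21577622]), np.float64(0.002081007757630205))] 0.06205156075681578 89.09925216169741
squat ((311.1387023925781, 200.13140869140625), (21.023448944091797, 4.832976341247559), 25.016895294189453) ((197.20590209960938, 166.67648315429688), (15.764815330505371, 4.123105525970459), 14.03624439239502) (array([ 0.58834005, -0.09434241,  0.18174271]), np.float64(0.0012903583004836485))
  ends [(array([ 0.58389062, -0.06493659,  0.18121368]), np.float64(0.0017285031688430781)), (array([ 0.58096689, -0.12688184,  0.18550253]), np.float64(0.0003156859790986155))] 0.06216234376177595 87.29772027189705
jar cap [ 0.46715777 -0.26505994  0.109     ] base [ 0.44781947 -0.2701838   0.005     ]
stand back [0.69256359 0.06797764 0.11      ] [ 0.67941676 -0.1636658   0.11      ]
wrench ends [ 0.39687032 -0.09706557  0.        ] [ 0.3800105  -0.22311872  0.        ] tape [0.42036188 0.03350021 0.012     ] pen [0.38024947 0.23491162 0.        ] [0.37233887 0.10873515 0.        ]
```

```bash
cat >> h.py <<'E'
from scipy.spatial.transform import Rotation as Ro
OFF=.163
def ori(lean,yaw,flip):
    """tool z opposite to an axis leaning `lean` deg to local -x, fingers close along local x"""
    a=np.radians(lean);z=np.array([np.sin(a),0,-np.cos(a)]);y=np.array([np.cos(a),0,np.sin(a)])*flip
    return Ro.from_euler("z",yaw,degrees=True)*Ro.from_matrix(np.c_[np.cross(y,z),y,z])
def tcp(g,o,back=0):
    return np.array(g)-(OFF+back)*o.as_matrix()[:,2]
def eul(o): return o.as_euler("xyz",degrees=True)
E
python3 - <<'E'
from h import *
from station import r
for f in(1,-1):
  for n,g,l,yw in(("jar",(.455,-.268,.28),0,0),("drop",(.475,-.085,.085),0,0),("squat",(.588,-.094,.182),25,-2.5),("squatup",(.588,-.094,.3),0,-2.5),("sqplace",(.447,-.287,.11),0,9.6),("sqhi",(.447,-.287,.28),0,9.6),("tall",(.58,.022,.213),25,-2.5),("tallup",(.58,.022,.34),0,-2.5),("rnd",(.4535,.306,.145),0,0),("rndhi",(.4535,.306,.34),0,0)):
    o=ori(l,yw,f);j=r.inverse_kinematics(tcp(g,o),eul(o));print(f,n,None if j is None else np.round(j))
o=ori(0,0,1)
if r.inverse_kinematics(tcp((.455,-.268,.28),o),eul(o)) is None: o=ori(0,0,-1)
r.reach(tcp((.455,-.268,.28),o),eul(o))
s=r.snapshot("wrist");pickle.dump(s,open("pics/w1.pkl","wb"));cv2.imwrite("pics/w1.png",s["frame"][:,:,::-1]);print(r.sense()["clock"],s["fx"],(-np.array(s["R"]).T@s["t"]))
E
```

```text
1 jar [-34.  -5.  77.   0. 108. -34.]
1 drop [-14. -12. 103.   0.  89. -14.]
1 squat [-15. -17. 101.   6.  72. -13.]
1 squatup [-12.   6.  64.   0. 110. -10.]
1 sqplace [-36.  -5.  94.   0.  91. -46.]
1 sqhi [-36.  -5.  77.   0. 108. -46.]
1 tall [ -1. -20. 100.  -1.  75.   2.]
1 tallup [ -1.   5.  61.  -0. 114.   1.]
1 rnd [30. -3. 88. -0. 94. 30.]
1 rndhi [ 30.  -0.  66.  -0. 114.  30.]
-1 jar [-34.  -5.  77.  -0. 108. 146.]
-1 drop None
-1 squat None
-1 squatup None
-1 sqplace [-36.  -5.  94.  -0.  91. 134.]
-1 sqhi [-36.  -5.  77.  -0. 108. 134.]
-1 tall None
-1 tallup None
-1 rnd [  30.   -3.   88.    0.   94. -150.]
-1 rndhi [  30.   -0.   66.    0.  114. -150.]
3.3167 345.08584491636344 [ 0.45474073 -0.20146772  0.42249496]
```

View pics/w1.png

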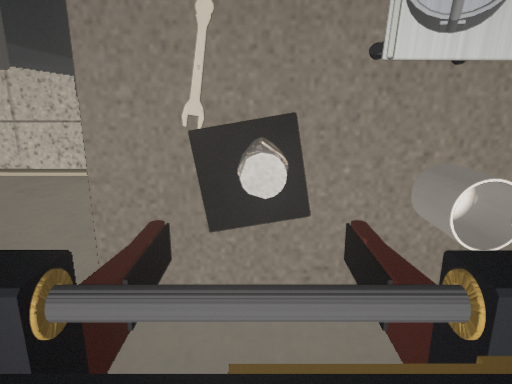

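The wrist view shows the jar's cap centred at about (263,175) on the square mat. The mat corners are at (190,130), (296,113), (309,215) and (210,231).

```bash
python3 - <<'E'
from h import *
from station import r
s=pickle.load(open("pics/w1.pkl","rb"))
jar=plane(s,(263,175),.109);print("jar",jar,"mat",np.mean([plane(s,p,.005) for p in((190,130),(296,113),(309,215),(210,231))],0))
print("drop spot px check; cap radius",plane(s,(288,175),.109)-jar)
assert np.hypot(jar[0]-.455,jar[1]+.268)<.03
o=ori(0,0,1);e=eul(o)
j=lambda x,y,z:tcp((x,y,z),o)
r.servo_line(j(jar[0],jar[1],.22),e,.2)
r.servo_line(j(jar[0],jar[1],.083),e,.12)
r.grab(10);print(r.sense()["opening"],r.sense()["gripper_force"])
r.servo_line(j(jar[0],jar[1],.20),e,.15)
r.servo_line(j(.475,-.085,.20),e,.2)
r.servo_line(j(.475,-.085,.088),e,.12)
r.servo_line(j(.475,-.085,.0795),e,.03)
q=r.sense();print(q["opening"],q["contact_force"],q["clock"])
r.let_go()
r.servo_line(j(.475,-.085,.25),e,.2)
oS=ori(25,-2.5,1)
r.reach(tcp((.588,-.094,.182),oS,.16),eul(oS))
for n in("wrist","scene"):
    s=r.snapshot(n);pickle.dump(s,open(f"pics/{n}2.pkl","wb"));cv2.imwrite(f"pics/{n}2.png",s["frame"][:,:,::-1])
print(r.sense()["clock"])
E
```

```text
jar [ 0.46014063 -0.26612007  0.109     ] mat [ 0.44743472 -0.28655251  0.005     ]
drop spot px check; cap radius [ 2.31637511e-02  1.75932887e-05 -5.55111512e-17]
0.05047988606058558 9.99941782472888
0.05028503342011524 [-0.04651627  0.36245689 -1.76721871] 9.2333
11.525
```

View pics/wrist2.png

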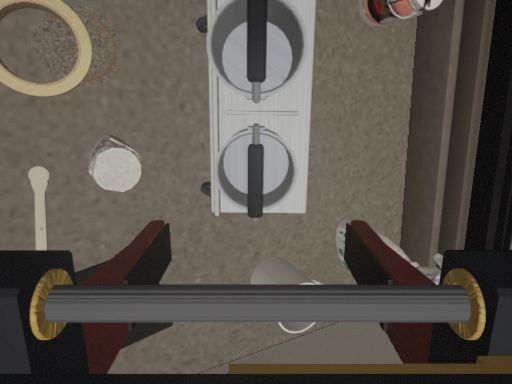

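View pics/scene2.png

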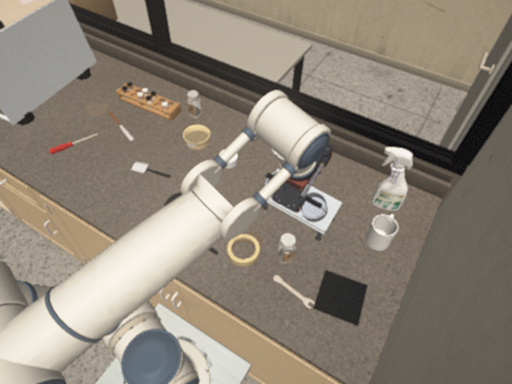

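The wrist view shows the squat grip bar upright at about column 256, rows 144–217, and the tall bar at column 257 with its end at row 82. The scene view shows the jar standing at (287,248) on free bench and the square mat clear.

```bash
python3 - <<'E'
from h import *
from station import r
s=pickle.load(open("pics/wrist2.pkl","rb"))
a=np.radians(25);yw=Ro.from_euler("z",-2.5,degrees=True);ax=yw.apply([-np.sin(a),0,np.cos(a)])
def onplane(p,P):
    o,d=ray(s,*p);return o+d*((P-o)@ax)/(d@ax)
P=np.array([.588,-.094,.182])+.009*ax
e1,e2=onplane((256,144),P),onplane((255.5,217),P);g=(e1+e2)/2-.009*ax
v=e1-e2;print("squat",g,np.linalg.norm(v),np.degrees(np.arctan2(v[1],v[0])))
P=np.array([.58,.022,.213])+.009*ax
e1=onplane((256.5,82),P);v=yw.apply([0,1,0]);print("tall",e1+.033*v-.009*ax)
E
```

```text
squat [ 0.58533822 -0.09453248  0.1807708 ] 0.06523995385390544 87.06474321357923
tall [0.57687908 0.01995894 0.21158759]
```

```bash
cat > pot.py <<'E'
from h import *
from station import r
def move_pot(g,h,mat,yaw2,up):
    """grasp bar centre g (bar h above base) on the stand, stand the pot on mat (x,y)"""
    g=np.array(g);o=ori(25,-2.5,1);e=eul(o);ax=-o.as_matrix()[:,2]
    r.reach(tcp(g,o,.09),e);r.let_go()
    r.servo_line(tcp(g,o),e,.1)
    r.grab(40);q=r.sense();print("grip",q["opening"],q["gripper_force"],q["contact_force"])
    assert .010<q["opening"]<.020
    r.servo_line(tcp(g+.04*ax,o),e,.06)
    G=g+.04*ax;G[2]=up
    r.servo_line(tcp(G,o),e,.12)
    u=ori(0,-2.5,1);r.servo_line(tcp(G,u),eul(u),.08)
    w=ori(0,yaw2,1);M=np.array([*mat,up]);E=eul(w)
    r.servo_line(tcp(M,w),E,.15)
    q=r.sense();print("held",q["opening"],q["contact_force"],q["clock"])
    z=.005+h;M[2]=z+.012;r.servo_line(tcp(M,w),E,.12);r.wait(.3);f0=r.sense()["contact_force"][2]
    while M[2]>z-.006:
        M[2]-=.0015;r.servo_line(tcp(M,w),E,.02)
        f=r.sense()["contact_force"][2]-f0
        if f>2.5: break
    q=r.sense();print("touch z",M[2]-z,f,q["tcp_pos"]-tcp(M,w))
    r.let_go();r.wait(.2);M[2]+=.10;r.servo_line(tcp(M,w),E,.1)
    for n in("wrist","side"):
        s=r.snapshot(n);pickle.dump(s,open(f"pics/{n}_{h}.pkl","wb"));cv2.imwrite(f"pics/{n}_{h}.png",s["frame"][:,:,::-1])
    print(r.sense()["clock"])
E
python3 -c "
from pot import *
move_pot((.585,-.0945,.181),.105,(.4473,-.287),9.6,.30)"
```

```text
grip 0.014120692071545265 39.976317286491394 [-1.15693844  1.2093427   0.08566732]
held 0.013788280865136563 [ 0.77381193  0.41124484 -2.727648  ] 18.6583
touch z -1.3877787807814457e-17 7.41964136043404 [ 7.13805564e-05 -1.41818038e-04  1.12245295e-03]
25.25
```

View pics/wrist_0.105.png

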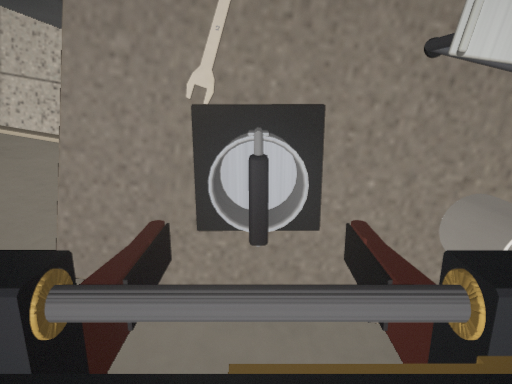

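View pics/side_0.105.png

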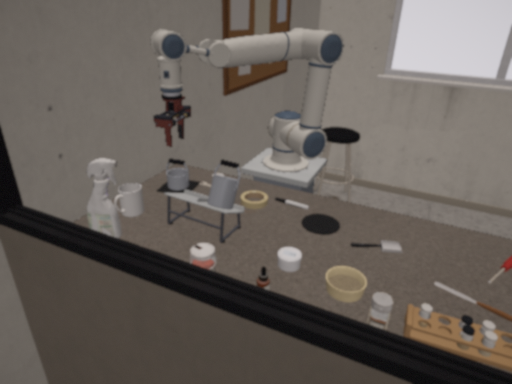

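The squat pot stands upright on the square mat, with its rim centred at about (258,185) and the mat spanning (192–324, 104–232). The side view shows only the tall pot left on the stand, at (225,190).

```bash
python3 -c "
from pot import *
s=pickle.load(open('pics/wrist_0.105.pkl','rb'));print('squat rim',plane(s,(258,185),.065))
p=r.sense()['tcp_pos'].copy();p[2]+=.08;r.servo_line(p,None,.2)
move_pot((.5775,.021,.212),.140,(.4535,.306),0,.345)
p=r.sense()['tcp_pos'].copy();p[2]+=.06;r.servo_line(p,None,.2)
s=r.snapshot('scene');cv2.imwrite('pics/fin.png',s['frame'][:,:,::-1])"
```

```text
squat rim [ 0.4470223  -0.28841921  0.065     ]
grip 0.013359449397262605 39.97546076774597 [-0.01531287 -0.03081619  0.08036745]
held 0.01405921064064362 [ 0.43687139 -0.64455246 -4.47361861] 34.3917
touch z -0.0015000000000000013 8.52734802207968 [ 8.83195209e-05 -1.22808167e-04  1.78894089e-03]
41.3167
```

View pics/wrist_0.14.png

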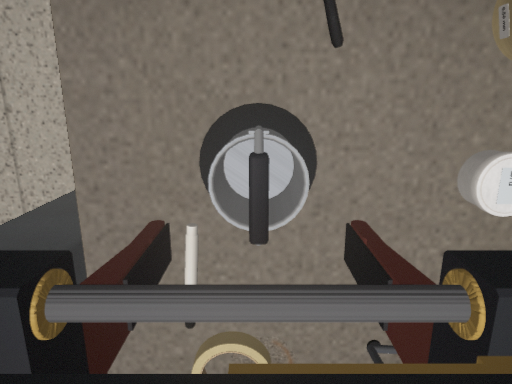

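View pics/side_0.14.png

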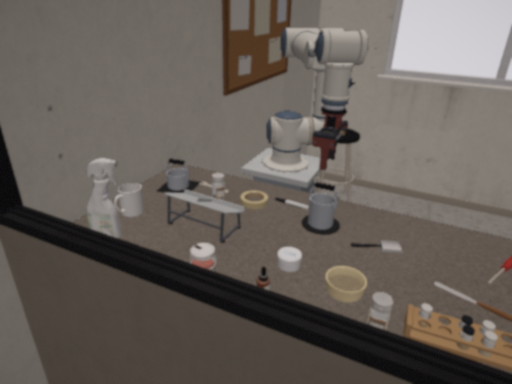

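Both pots stand upright on their mats. The tall pot's rim is centred at (258,183) in the wrist view, and the jar stands at (218,185) in the side view. The bystanders are where they were.

```bash
python3 -c "
from h import *
from station import r
s=pickle.load(open('pics/wrist_0.14.pkl','rb'));print(plane(s,(258,183),.1))
r.wait(.5);print(r.hand_in())"
```

```text
[0.45318509 0.30600458 0.1       ]
the job is handed in; nothing more can be done
None
```

The job is handed in: the jar stands upright on free bench, the tall pot is on the round mat and the squat pot on the square mat (each within about 2 mm of centre by camera), and no bystander had visibly moved; the verdict itself was not reported back.

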